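# Move the battery pack from the charger to the bench light

### The job

The battery pack is latched in the charger; the bench light next to it has an empty dock of the same kind. Press down the charger's catch so that the pack springs loose, slide the pack out of the charger's rails, then slide it fully home into the light's rails until the light's catch clicks up behind it, and let go. How deep the light's dock is set is not known exactly, so feel for the end and push gently: no more than about 25 N on the docks at any time; leave the other things on the bench where they are.

Things in the scene. Friction and masses are not known exactly. Their poses are not given: they have to be found in the camera images.
- pack: battery pack, 80 x 56 x 58 mm, 0.3 to 0.5 kg, grey block on a black foot. Origin at the centre of its underside, x along the rails (the way it slides in), z up. The lowest 8 mm is the foot, 56 mm wide in y; above it the body is 44 mm wide in y: grip that across y, clear above the rails. Starts latched in the charger, at [0, 0, 0.022] in the charger's frame
- charger: charger dock, screwed to the bench, black, with a plain box 46 mm high with vents behind its end. Origin on the bench under the centre of a latched pack; x along the rails from the open mouth to the end, z up. Channel floor 22 mm above the bench, side walls 59 mm apart, lips over the pack's foot: underside at 32.5 mm, top at 38.5 mm, 48 mm apart
- charger_mouth (a point): middle of the channel floor at the outer end of the charger's straight lips, 60 mm in front of its origin (x = -0.060). A flared lead-in (lips rising: underside to 38 mm, top to 43 mm) goes on to x = -0.080, the floor to x = -0.085 and, sloping 4 mm down, to x = -0.102: the pack can be lifted off or set down freely when its origin is at x = -0.125 or less
- charger_pad (a point): centre of the top of the charger's catch pad, a ribbed grey pad 26 x 24 mm at the left side of the dock (its +y), near the mouth, 44 mm above the bench. Press it straight down; the wall and lips of the dock stand 12 mm from the pad's edge
- charger_catch (a joint): travel of the charger's catch (m): 0 = up, its tooth 6 mm above the floor behind the pack; 0.010 = fully down. Takes about 1 N at first, 2 N at the bottom; the pack is free from about 0.0065. About 0.003 to 0.006 while a pack lies over the tooth
- charger_ejector (a joint): travel of the charger's spring ejector, a steel bar at the end of the channel (m): 0 = pressed in by the latched pack (6 N), 0.014 = fully out (3.6 N). With the catch pressed down it moves the pack about 14 mm outward, past the tooth; the catch can then be let go
- light: bench light, screwed to the bench: a dock with the same rails, floor, lead-in, catch, ejector, origin and axes as the charger, but a flood-light head on a bracket behind its end (up to 112 mm high, 90 to 135 mm from the origin). Its grey end block, with stop, ejector and catch, is set in or out: a latched pack's origin lies anywhere from x = -0.008 to +0.008 (not measured), y = 0, z = 0.022
- light_mouth (a point): middle of the channel floor at the outer end of the light's straight lips, 60 mm in front of its origin. Pushing the pack in takes some 1 to 4 N over the sprung tooth and up to about 9 N over the last 14 mm, against the ejector. The catch clicks up just before the solid stop, 2 mm past the latched place: a steep rise of force is the stop
- light_catch (a joint): travel of the light's catch (m): 0 = up (dock empty, or pack latched with the tooth behind it); about 0.003 to 0.006 while a pack lies over the tooth and is not yet home
- cork: bystander: cork sanding block, 40 x 64 x 27 mm; origin at the centre of its underside
- tape: bystander: yellow tape measure, 59 x 65 x 31 mm; origin at the centre of its underside
- plane: bystander: small shoulder plane, 24 x 125 x 66 mm, standing on its sole; origin at the centre of its underside

How it is judged:
By the outcome, as a careful person would: the job done as asked, in the order asked, and still so for the second after the job is handed in, with the robot touching nothing.
It also fails if it takes over 72 s, if anything falls off the work surface, if the arm or the gripper's body presses on something with over 40 N, if the wrist force passes 120 N, or if a joint passes its speed limit or range.

### The arm

A 6-joint arm with a two-finger parallel gripper is mounted at the origin on a cart in front of the work surface, level with it; the furniture and walls round the work are solid. World frame = base frame: x ahead of the robot, y to its left, z up, the work surface at z = 0. Lengths are in m, angles in degrees, forces in N, time in s.
With the tool pointing down it reaches from about 0.4 to 0.925 m from the base axis. Payload 12.5 kg.
Tool frame: the origin (TCP) lies between the finger pads; the fingertips stand manip.tips_ahead ahead of it and the grasp point (between the pads) is the TCP (manip.tips_ahead is the distance from the TCP to the fingertips, in m); z points along the fingers, y is the line along which they close (so a half turn about z gives the same grasp; the last joint's range is limited). The gripper opens to 95 mm and grips with 3 to 60 N. Pads are 20 mm wide; open, the fingers measure 119 mm over their backs; the gripper's body (75 mm by 180 mm) begins 59 mm behind the grasp point.
Start: joints at [-80.993, 28.126, 89.318, -0, 62.55, -6.05], TCP at [0.162, -0.604, 0.234] pointing down, gripper open.
Joint ranges: [-177.58, 177.58], [-47.91, 125.51], [2.72, 160], [-65.01, 245.01], [3.68, 167.84], [-153.87, 153.87]. Speed limits (degrees/s): [127.2, 127.2, 159.86, 180, 180, 180].

### API

Orientations are given as [roll, pitch, yaw] about the fixed x, y, z axes, in that order (R = Rz(yaw) Ry(pitch) Rx(roll)).
In Python, from bench import status, imaging, ticket, manip gives the robot as it stands. The module is installed in compiled form; this text tells all that it offers.
- The arm moves only by the tool send_rows, never from a script. Its argument "plan" is a list of rows, each a list of 5 numbers: the closure, from 0 (fully open) to 1 (shut), then the shift along the tool's x, y, z in units of 50 mm (1.0 is 50 mm), then the turn about the tool's z in units of pi rad (1.0 is pi rad). In form: [[gripper, tx, ty, tz, roll], ...]. A call has 1 to 12 rows; each row shifts and turns the commanded pose from where the row before left it, along the tool's axes as they then stand; what a row does not reach is not made up. A row lasts 1/8 s, in which the tool goes at most 62.5 mm and 10.7 degrees, less where a joint would pass 70% of its speed; a pose out of reach is approached as far as the arm can. A call with a number of a shift or a turn outside -1 to 1 is refused whole. A call with a gripper value outside its range is refused whole. The fingers move at their own pace and stop on an object; "squeeze" is the grip in N (left out, the last holds). Time passes only in rows, so rows that do not move let the fingers close. It gives the time, the measured TCP pose, the force, the opening and the grip force at its end, in the units of the state.
- status.get_obs(): the state, without advancing time (a new reading comes with each control period).
- imaging.snapshot(name): name is "side" or "top"; returns a dict with "frame" (400x640x3 uint8, red, green, blue), "intrinsics" (3x3 intrinsics, pixels), "origin" and "rotation" of the camera in the world. Camera axes: x right, y up, looking along -z (the intrinsics and any distortion apply to the point x, -y, -z); pixel columns grow to the right and rows downward; lengths in m; the calibration is good to about 2 mm. A picture is of the moment at which its call begins. There is no depth.
- ticket.close_job(): hands the job in; it is judged then, once.
The state is a dict: "time_s": time; "joint_pos": joint angles; "qd": joint speeds; "effort": joint torques, N m; "ee_pos": TCP position; "tool_rot": TCP orientation; "ft_force": force on the tool from outside, world axes, zero at the start; "ft_torque": the same for the moment, N m; "grip_width": finger opening in m; "finger_force": force on a finger pad.
Only numpy, scipy, OpenCV 4.12 (cv2) and the standard library are available. Lean on these libraries where they do the work, as an engineer would, in place of code of your own. Each camera call takes 0.05 s, during which the arm holds its last target. There are 200 camera calls.

## Working session

There is one attempt and no reset: what is moved stays moved. The work goes in short steps, Python scripts to look and compute and a tool call to move; the robot and the scene stay as the last step left them, time stands still between calls to the robot, and variables do not carry over. Pictures are saved under pics/ and viewed, at most 10 in all, crops included, and the job is handed in when it is done.

Besides the shell and the picture viewer there is one more tool, called after "Call:" by a JSON object that holds its "op" and its "data", one argument or row to a line. send_rows: Moves the arm, as the interface text tells. Shifts and turns lie within -1 to 1; 1 stands for 50 mm of shift or pi rad of turn. Its arguments: {"type":"object","properties":{"plan":{"type":"array"},"squeeze":{"type":"number"}},"required":["plan"]}

```bash
mkdir -p pics; cat > h.py <<'E'
import numpy as np, cv2
from bench import status, imaging, ticket, manip
def snap(n,tag):
    s=imaging.snapshot(n); cv2.imwrite(f'pics/{tag}.png',cv2.cvtColor(s['frame'],cv2.COLOR_RGB2BGR)); return s
def ray(s,u,v):
    K=np.array(s['intrinsics']);d=np.linalg.inv(K)@[u,v,1.];d=np.array(s['rotation'])@[d[0],-d[1],-d[2]]
    return np.array(s['origin']),d
def onz(s,u,v,z):
    o,d=ray(s,u,v);return o+d*(z-o[2])/d[2]
def proj(s,p):
    c=np.array(s['rotation']).T@(np.array(p)-s['origin']);K=np.array(s['intrinsics']);q=K@[c[0],-c[1],-c[2]];return q[:2]/q[2]
E
python3 - <<'E'
from h import *
import pickle
for n in('top','side'):
    s=snap(n,n+'0');pickle.dump(s,open(n+'0.pkl','wb'));print(n,s['intrinsics'],s['origin'],s['rotation'],[k for k in s])
print(manip.tips_ahead,status.get_obs())
E
```

```text
top [[365.73404845   0.         318.05126817]
 [  0.         365.73404845 198.51174511]
 [  0.           0.           1.        ]] [0.48207104 0.02266389 1.28265562] [  3.1218074   -0.17559899 -88.58230382] ['frame', 'intrinsics', 'origin', 'rotation']
side [[381.62906637   0.         312.75909242]
 [  0.         381.62906637 202.72216852]
 [  0.           0.           1.        ]] [ 0.57664174 -0.86220604  0.8005282 ] [49.57579599  0.43103629  0.234153  ] ['frame', 'intrinsics', 'origin', 'rotation']
0.019 {'time_s': 0.1, 'joint_pos': array([-8.09935780e+01,  2.81611591e+01,  8.93466524e+01,  1.46116545e-03,
        6.25499677e+01, -6.04970066e+00]), 'qd': array([ 0.05426021, -0.07331815, -0.05145728, -0.04542151,  0.00126494,
        0.05476676]), 'effort': array([ 4.20604774e-03, -6.13623905e+01, -2.58606237e+01,  6.94148568e-02,
        4.69904998e-02, -4.00159718e-05]), 'ee_pos': array([ 0.1623572 , -0.60333859,  0.23311502]), 'tool_rot': array([-1.79942679e+02, -7.37816804e-03,  1.50554448e+01]), 'ft_force': array([-1.56616444, -0.35391569,  0.03288434]), 'ft_torque': array([0.04971757, 0.01916122, 0.03024972]), 'finger_force': 0.0, 'grip_width': 0.09548204185411244}
```

View pics/top0.png

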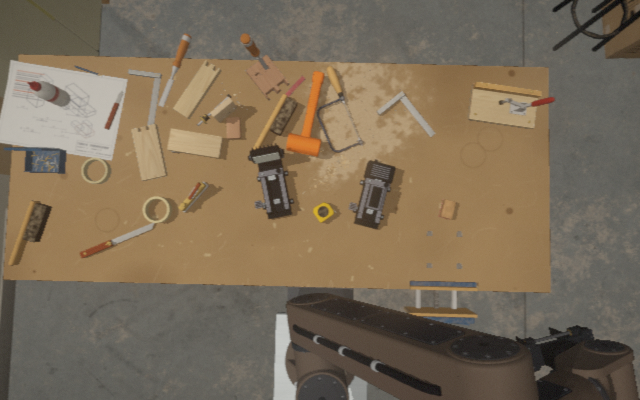

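View pics/side0.png

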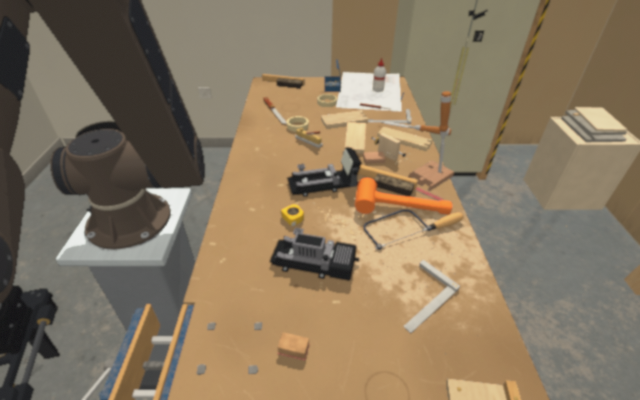

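The top view shows the charger with the pack around (375,193) and the light dock around (272,183). Both mouths face the robot. The cork is at (447,209) and the tape at (323,212). I'll zoom in.

```bash
python3 - <<'E'
import re
t=open('h.py').read()
t=t.replace("n): pass","").replace("s=imaging.snapshot(n);","s=dict(imaging.snapshot(n));s['rotation']=R.from_euler('xyz',s['rotation'],degrees=True).as_matrix();").replace("import numpy as np, cv2","import numpy as np, cv2\nfrom scipy.spatial.transform import Rotation as R")
open('h.py','w').write(t)
from h import *
a=snap('top','t1');b=snap('side','s1')
f=lambda s,x,y,w,h,k:cv2.resize(cv2.cvtColor(s['frame'],cv2.COLOR_RGB2BGR)[y:y+h,x:x+w],None,fx=k,fy=k,interpolation=cv2.INTER_CUBIC)
c1=f(a,240,140,160,95,5);cv2.imwrite('pics/c1.png',c1)
cv2.imwrite('pics/c2.png',f(b,265,145,100,140,4))
for p in[(375,193),(272,183),(447,209),(323,212)]:print(onz(a,*p,.04))
print(proj(b,onz(a,375,193,.08)),proj(b,onz(a,447,209,.027)))
E
```

```text
[ 0.57355385 -0.17297758  0.04      ]
[0.59895549 0.17880008 0.04      ]
[ 0.52512903 -0.41878782  0.04      ]
[0.50447643 0.00259724 0.04      ]
[313.61308576 240.05170314] [292.9256528  341.70236271]
```

View pics/c1.png

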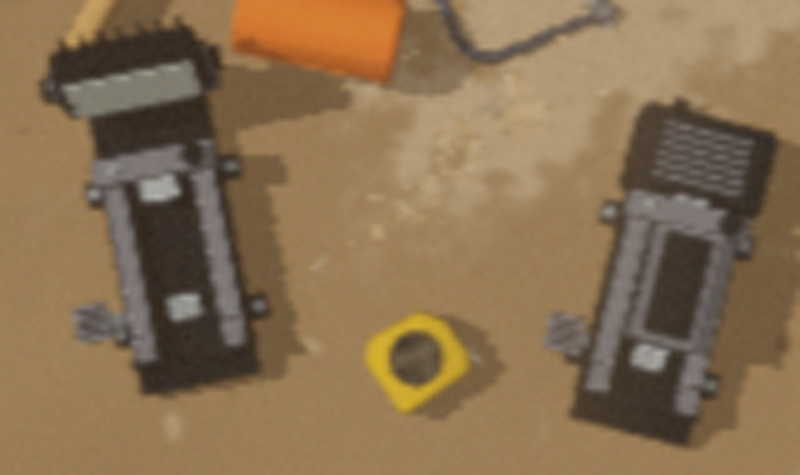

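View pics/c2.png

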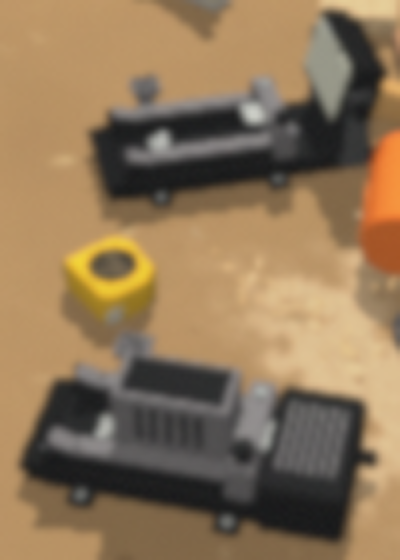

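The crops are clear. The light's mouth is at crop (195,390) and its pad at (95,322). The charger's pad is at (567,332), its mouth edge runs (575,415)–(690,443), and its vent box is at (700,160). Next I'll fit the lips on a rectified plane at lip height.

```bash
cat > rect.py <<'E'
from h import *
def full(cx,cy): return (cx+.5)/5+239.5,(cy+.5)/5+139.5
def rectify(s,img,o,yaw,z,x0,x1,y0,y1,st=.0005):
    xs=np.arange(x1,x0,-st);ys=np.arange(y1,y0,-st);X,Y=np.meshgrid(xs,ys,indexing='ij')
    c,n=np.cos(yaw),np.sin(yaw)
    P=np.stack([o[0]+c*X-n*Y,o[1]+n*X+c*Y,np.full_like(X,z)],-1)-s['origin']
    C=P@s['rotation'];K=s['intrinsics']
    u=K[0][0]*C[...,0]/-C[...,2]+K[0][2];v=K[1][1]*-C[...,1]/-C[...,2]+K[1][2]
    return cv2.remap(img,u.astype('f4'),v.astype('f4'),cv2.INTER_CUBIC),xs,ys
E
python3 - <<'E'
from rect import *
import pickle
ss=[imaging.snapshot('top') for _ in range(6)]
s=dict(ss[0]);s['rotation']=R.from_euler('xyz',s['rotation'],degrees=True).as_matrix()
img=np.mean([q['frame'].astype('f4') for q in ss],0).astype('f4');pickle.dump((s,img),open('avg.pkl','wb'))
out=[]
for name,lips,pad in(('light',[(108,180),(203,160),(145,360),(233,345)],(95,322)),('charger',[(632,205),(735,230),(597,388),(688,412)],(567,332))):
    a,b,c,d=[onz(s,*full(*p),.0385)[:2] for p in lips]
    m=(c+d)/2;e=(a+b)/2;ax=e-m;yaw=np.arctan2(ax[1],ax[0]);o=m+.078*ax/np.linalg.norm(ax)
    print(name,'o',o,'yaw',np.degrees(yaw),'len',np.linalg.norm(ax),'w',np.linalg.norm(a-b),np.linalg.norm(c-d),'pad',onz(s,*full(*pad),.044))
    w,xs,ys=rectify(s,img,o,yaw,.0385,-.13,.11,-.07,.07)
    g=w.min(2)*(w.max(2)-w.min(2)<30) # neutral brightness
    for x in np.arange(-.07,.045,.01):
        r=g[abs(xs-x)<.004].mean(0)
        L=[]
        for lo,hi in((.018,.042),(-.042,-.018)):
            k=(ys>lo)&(ys<hi);q=np.clip(r[k]-55,0,None);L.append((q*ys[k]).sum()/max(q.sum(),1e-6))
        print('%.3f  L %.4f R %.4f mid %.4f'%(x,*L,sum(L)/2))
    out.append(cv2.resize(w.clip(0,255).astype('u1'),None,fx=1.25,fy=1.25))
o=np.hstack(out)[...,::-1].copy()
for k in range(0,24):cv2.line(o,(0,int((.11-(-.12+.01*k))*2500)),(8 if k%2 else 16,int((.11-(-.12+.01*k))*2500)),(0,255,255),1)
for j in(0,350):
    for y in(.024,-.024):cv2.line(o,(int(j+(.07-y)*2500),590),(int(j+(.07-y)*2500),599),(0,0,255),1)
cv2.imwrite('pics/r1.png',o[:600])
E
```

```text
light o [0.58336773 0.17413061] yaw 12.15181740767271 len 0.12695566359338373 w 0.0662697786299345 0.06061991636550712 pad [0.52607197 0.2214005  0.044     ]
-0.070  L 0.0297 R -0.0319 mid -0.0011
-0.060  L 0.0304 R -0.0326 mid -0.0011
-0.050  L 0.0319 R -0.0318 mid 0.0000
-0.040  L 0.0296 R -0.0320 mid -0.0012
-0.030  L 0.0299 R -0.0317 mid -0.0009
-0.020  L 0.0299 R -0.0318 mid -0.0009
-0.010  L 0.0298 R -0.0317 mid -0.0009
0.000  L 0.0302 R -0.0314 mid -0.0006
0.010  L 0.0302 R -0.0315 mid -0.0007
0.020  L 0.0304 R -0.0311 mid -0.0004
0.030  L 0.0306 R -0.0312 mid -0.0003
0.040  L 0.0330 R -0.0309 mid 0.0010
charger o [ 0.5588905  -0.16701413] yaw -11.674800455891479 len 0.12781470345215892 w 0.0723208384675835 0.06385231335055586 pad [ 0.52724298 -0.09849449  0.044     ]
-0.070  L 0.0326 R -0.0294 mid 0.0016
-0.060  L 0.0320 R -0.0302 mid 0.0009
-0.050  L 0.0323 R -0.0295 mid 0.0014
-0.040  L 0.0320 R -0.0286 mid 0.0017
-0.030  L 0.0303 R -0.0283 mid 0.0010
-0.020  L 0.0303 R -0.0294 mid 0.0005
-0.010  L 0.0304 R -0.0293 mid 0.0005
0.000  L 0.0301 R -0.0295 mid 0.0003
0.010  L 0.0299 R -0.0303 mid -0.0002
0.020  L 0.0297 R -0.0301 mid -0.0002
0.030  L 0.0292 R -0.0302 mid -0.0005
0.040  L 0.0292 R -0.0280 mid 0.0006
```

View pics/r1.png

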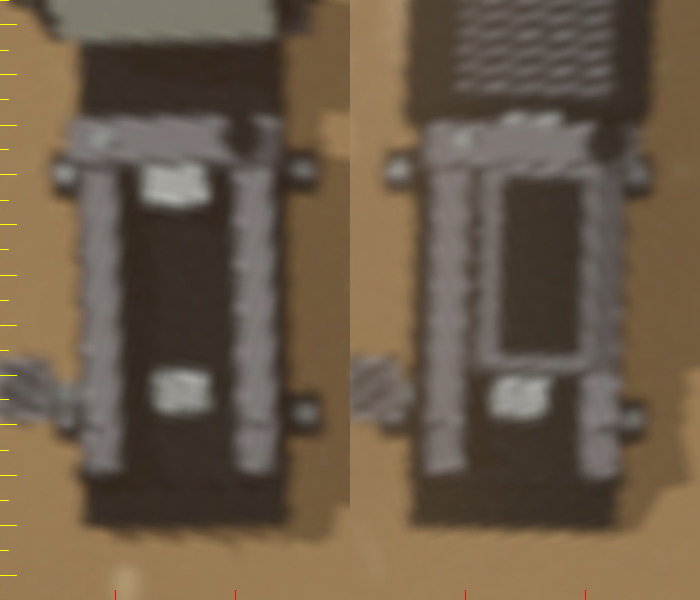

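Call:
{"op": "send_rows", "data": {
  "plan": [
    [1,0,0,0,0.0514],
    [1,0,0,0,0.0514],
    [1,0,0,0,0.0514],
    [1,0.409,-0.953,0,0],
    [1,0.409,-0.953,0,0],
    [1,0.409,-0.953,0,0],
    [1,0.409,-0.953,0,0],
    [1,0.409,-0.953,0,0],
    [1,0.409,-0.953,0,0],
    [1,0.409,-0.953,0,0],
    [1,0.409,-0.953,0,0],
    [1,0.409,-0.953,0,0]
  ],
  "squeeze": 20
}}

```text
time_s: 2.0
ee_pos: [0.4371, -0.2242, 0.2339]
tool_rot: [180.0, -0.0, -12.7]
ft_force: [-0.2, -0.8, -0.5]
grip_width: 0.0006
finger_force: 0.0
```

Call:
{"op": "send_rows", "data": {
  "plan": [
    [1,0.409,-0.953,0,0],
    [1,0.409,-0.953,0,0],
    [1,0.409,-0.953,0,0],
    [1,0,0,0,0],
    [1,0,0,0,0]
  ]
}}

```text
time_s: 2.62
ee_pos: [0.5272, -0.0998, 0.2335]
tool_rot: [180.0, 0.0, -12.7]
ft_force: [0.9, -1.4, 0.6]
grip_width: 0.0004
finger_force: 0.0
```

```bash
cat > go.py <<'E'
from h import *
def st():
    o=status.get_obs();print('t%.2f'%o['time_s'],'p',o['ee_pos'].round(4),'rpy',o['tool_rot'].round(2),'F',o['ft_force'].round(1),'T',o['ft_torque'].round(2),'w %.4f g %.1f'%(o['grip_width'],o['finger_force']));return o
def to(tgt,yaw=None):
    o=st();Rm=R.from_euler('xyz',o['tool_rot'],degrees=True).as_matrix();d=Rm.T@(np.array(tgt)-o['ee_pos']);print('units',(d/.05).round(3), 'turn',None if yaw is None else -(yaw-o['tool_rot'][2])/180)
C=(np.array([.559,-.167]),np.radians(-12.7))
def w(D,x,y,z):
    o,a=D;return np.array([o[0]+np.cos(a)*x-np.sin(a)*y,o[1]+np.sin(a)*x+np.cos(a)*y,z])
E
python3 - <<'E'
from go import *
to([.527,-.0995,.070],-12.7)
E
```

```text
t2.62 p [ 0.5272 -0.0998  0.2335] rpy [ 1.7999e+02  2.0000e-02 -1.2670e+01] F [ 0.9 -1.4  0.6] T [-0.01 -0.01 -0.01] w 0.0004 g 0.0
units [-0.004 -0.006  3.27 ] turn 0.0001859348357180737
```

Call:
{"op": "send_rows", "data": {
  "plan": [
    [1,0,0,0.9,0],
    [1,0,0,0.9,0],
    [1,0,0,0.8,0],
    [1,0,0,0.5,0],
    [1,0,0,0.17,0],
    [1,0,0,0.05,0],
    [1,0,0,0.05,0],
    [1,0,0,0.05,0],
    [1,0,0,0.05,0],
    [1,0,0,0.05,0],
    [1,0,0,0.05,0],
    [1,0,0,0,0]
  ]
}}

```text
time_s: 4.12
ee_pos: [0.5275, -0.0996, 0.0549]
tool_rot: [180.0, 0.0, -12.7]
ft_force: [0.4, 0.4, 1.1]
grip_width: 0.0003
finger_force: 0.7
```

```bash
python3 - <<'E'
from go import *
st()
a=snap('side','s2');b=snap('top','t2')
f=lambda s,x,y,w,h,k:cv2.resize(cv2.cvtColor(s['frame'],cv2.COLOR_RGB2BGR)[y:y+h,x:x+w],None,fx=k,fy=k,interpolation=cv2.INTER_CUBIC)
cv2.imwrite('pics/c3.png',f(a,255,200,120,90,5))
E
```

```text
t4.12 p [ 0.5275 -0.0996  0.0549] rpy [ 1.80e+02  1.00e-02 -1.27e+01] F [0.4 0.4 1.1] T [ 0.04 -0.07  0.05] w 0.0003 g 0.7
```

View pics/c3.png

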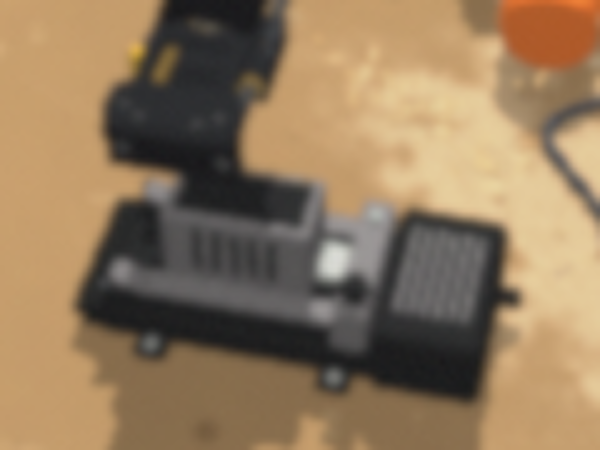

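The side crop shows the pack has sprung out: the white ejector face is visible behind it at crop (332,262). I'll raise the arm and refine the dock axes from the stored average image.

Call:
{"op": "send_rows", "data": {
  "plan": [
    [1,0,0,-0.4,0],
    [1,0,0,-0.8,0],
    [0.25,0,0,-0.6,0],
    [0.25,0,0,0,0]
  ]
}}

```text
time_s: 4.72
ee_pos: [0.5281, -0.0998, 0.1469]
tool_rot: [180.0, -0.2, -12.7]
ft_force: [0.6, 0.8, -1.0]
grip_width: 0.0151
finger_force: 0.0
```

```bash
python3 - <<'E'
from rect import *
import pickle
from go import st,to,w,C
s,img=pickle.load(open('avg.pkl','rb'))
def edges(p,ys,lo,hi,sgn):
    k=(ys>lo)&(ys<hi);g=np.clip(sgn*np.gradient(p[k]),0,None);i=g.argmax();j=slice(max(i-4,0),i+5);return (g[j]*ys[k][j]).sum()/g[j].sum()
for name,o,yaw,rng in(('light',[.5844,.1738],12.8,np.arange(-.075,.035,.005)),('charger',[.559,-.167],-12.7,np.arange(-.075,.035,.005))):
    W,xs,ys=rectify(s,img,o,np.radians(yaw),.0385,-.13,.12,-.06,.06)
    g=W[...,2]
    rows=[]
    for x in rng:
        r=cv2.GaussianBlur(g[abs(xs-x)<.003].mean(0)[None],(0,0),2)[0]
        # ys decreasing: left lip outer edge (dark->grey), inner(grey->dark); right inner(dark->grey), outer
        rows.append([edges(r,ys,.028,.044,1),edges(r,ys,.017,.031,-1),edges(r,ys,-.031,-.017,1),edges(r,ys,-.044,-.028,-1)])
    rows=np.array(rows)
    for j,n in enumerate(['Lo','Li','Ri','Ro']):
        y=rows[:,j];k=np.abs(y-np.median(y))<.002
        a,b=np.polyfit(rng[k],y[k],1);print(name,n,'dyaw %.2f y0 %.4f n%d res %.4f'%(np.degrees(a),b,k.sum(),np.std(y[k]-a*rng[k]-b)))
    print(rows[:5].round(4).tolist() if name=='charger' else '')
to(w(C,-.014,0,.113),-12.7)
E
```

```text
light Lo dyaw 0.00 y0 0.0368 n21 res 0.0006
light Li dyaw -0.06 y0 0.0232 n22 res 0.0003
light Ri dyaw -0.09 y0 -0.0233 n22 res 0.0004
light Ro dyaw 0.07 y0 -0.0387 n22 res 0.0004

charger Lo dyaw -0.43 y0 0.0382 n22 res 0.0004
charger Li dyaw 0.04 y0 0.0239 n22 res 0.0006
charger Ri dyaw 0.45 y0 -0.0223 n21 res 0.0005
charger Ro dyaw -0.25 y0 -0.0379 n22 res 0.0006
[[0.0385, 0.023, -0.0235, -0.038], [0.039, 0.024, -0.023, -0.0385], [0.0381, 0.024, -0.0226, -0.0376], [0.0395, 0.0235, -0.023, -0.0365], [0.0389, 0.0235, -0.0229, -0.0375]]
t4.72 p [ 0.5281 -0.0998  0.1469] rpy [179.98  -0.19 -12.69] F [ 0.6  0.8 -1. ] T [ 0.08 -0.01 -0.03] w 0.0151 g 0.0
units [0.616 1.175 0.681] turn 4.0390425746306134e-05
```

Call:
{"op": "send_rows", "data": {
  "plan": [
    [0.25,0.205,0.39,0,0],
    [0.25,0.205,0.39,0,0],
    [0.25,0.206,0.395,0,0],
    [0.25,0,0,0,0],
    [0.25,0,0,0,0],
    [0.25,0,0,0,0]
  ]
}}

```text
time_s: 5.48
ee_pos: [0.5444, -0.1634, 0.145]
tool_rot: [-180.0, 0.0, -12.7]
ft_force: [-0.4, -0.0, -0.7]
grip_width: 0.0705
finger_force: 0.0
```

```bash
python3 - <<'E'
from go import *
to(w(C,-.014,0,.066),-12.8)
E
```

```text
t5.47 p [ 0.5444 -0.1634  0.145 ] rpy [-1.800e+02  2.000e-02 -1.268e+01] F [-0.4 -0.  -0.7] T [0.11 0.11 0.04] w 0.0705 g 0.0
units [0.02  0.007 1.581] turn 0.0006847131005624519
```

Call:
{"op": "send_rows", "data": {
  "plan": [
    [0.25,0,0,0.5,0],
    [0.25,0,0,0.6,0],
    [0.25,0,0,0.48,0],
    [0.25,0,0,0,0],
    [0.7,0,0,0,0],
    [0.7,0,0,0,0],
    [0.7,0,0,0,0],
    [0.7,0,0,0,0],
    [0.7,0,0,0,0],
    [0.7,0,0,0,0]
  ],
  "squeeze": 10
}}

```text
time_s: 6.72
ee_pos: [0.545, -0.1635, 0.0668]
tool_rot: [-180.0, -0.1, -12.7]
ft_force: [1.7, 4.8, 6.3]
grip_width: 0.0441
finger_force: 10.0
```

```bash
python3 - <<'E'
from go import *
o=st();o=o['ee_pos'];print(np.array([[.9751,-.2215],[.2215,.9751]])@(o[:2]-C[0]))
a=snap('side','s3')
f=lambda s,x,y,w,h,k:cv2.resize(cv2.cvtColor(s['frame'],cv2.COLOR_RGB2BGR)[y:y+h,x:x+w],None,fx=k,fy=k,interpolation=cv2.INTER_CUBIC)
cv2.imwrite('pics/c4.png',f(a,255,190,120,100,5))
E
```

```text
t6.72 p [ 0.545  -0.1635  0.0668] rpy [-1.7999e+02 -7.0000e-02 -1.2720e+01] F [1.7 4.8 6.3] T [ 0.89 -0.17 -0.16] w 0.0441 g 10.0
[-0.01440567  0.00033336]
```

View pics/c4.png

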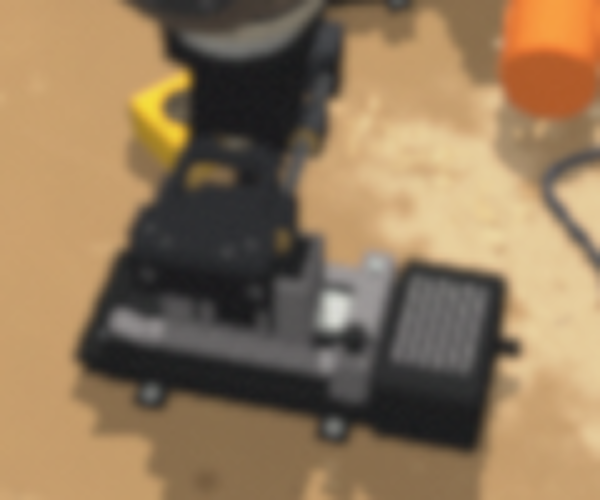

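The fingers are on the body with the opening at 44 mm, and the pack stands clear of the ejector. The readings show small side and vertical loads, so I'll relieve those.

Call:
{"op": "send_rows", "data": {
  "plan": [
    [0.7,0,-0.01,-0.01,0],
    [0.7,0,0,0,0],
    [0.7,0,0,0,0]
  ]
}}

```text
time_s: 7.15
ee_pos: [0.5449, -0.1633, 0.0668]
tool_rot: [180.0, -0.0, -12.7]
ft_force: [1.3, 3.0, 4.6]
grip_width: 0.0437
finger_force: 10.0
```

```bash
python3 - <<'E'
from go import *
st()
E
```

```text
t7.15 p [ 0.5449 -0.1633  0.0668] rpy [ 1.7999e+02 -3.0000e-02 -1.2700e+01] F [1.3 3.  4.6] T [ 0.44 -0.13 -0.03] w 0.0437 g 10.0
```

Call:
{"op": "send_rows", "data": {
  "plan": [
    [0.7,0,-0.016,-0.026,0],
    [0.7,0,0,0,0],
    [0.7,-0.05,0,0,0],
    [0.7,-0.05,0,0,0],
    [0.7,-0.05,0,0,0],
    [0.7,-0.05,0,0,0],
    [0.7,0,0,0,0]
  ],
  "squeeze": 25
}}

```text
time_s: 8.02
ee_pos: [0.5349, -0.1602, 0.0679]
tool_rot: [180.0, 0.0, -12.7]
ft_force: [-0.3, 0.2, -2.5]
grip_width: 0.044
finger_force: 25.0
```

```bash
python3 - <<'E'
from go import *
o=st()['ee_pos'];print(np.array([[.9751,-.2215],[.2215,.9751]])@(o[:2]-C[0]))
E
```

```text
t8.03 p [ 0.5349 -0.1602  0.0679] rpy [ 1.80e+02  2.00e-02 -1.27e+01] F [-0.3  0.2 -2.5] T [0.07 0.11 0.08] w 0.0440 g 25.0
[-0.02500208  0.00125262]
```

Call:
{"op": "send_rows", "data": {
  "plan": [
    [0.7,-0.1,0,0,0],
    [0.7,-0.2,0,0,0],
    [0.7,-0.2,0,0,0],
    [0.7,-0.2,0,0,0],
    [0.7,-0.1,0,0,0],
    [0.7,0,0,0,0]
  ]
}}

```text
time_s: 8.78
ee_pos: [0.4959, -0.1515, 0.068]
tool_rot: [180.0, 0.0, -12.7]
ft_force: [-0.8, -0.7, -2.9]
grip_width: 0.0438
finger_force: 25.0
```

```bash
python3 - <<'E'
from go import *
o=st()['ee_pos'];print(np.array([[.9751,-.2215],[.2215,.9751]])@(o[:2]-C[0]))
E
```

```text
t8.78 p [ 0.4959 -0.1515  0.068 ] rpy [ 1.800e+02  1.000e-02 -1.271e+01] F [-0.8 -0.7 -2.9] T [0.06 0.05 0.04] w 0.0438 g 25.0
[-0.06500508  0.00115852]
```

Call:
{"op": "send_rows", "data": {
  "plan": [
    [0.7,-0.2,0,0,0],
    [0.7,-0.3,0,0,0],
    [0.7,-0.3,0,0,0],
    [0.7,-0.3,0,0,0],
    [0.7,-0.3,0,0,0],
    [0.7,0,0,0,0],
    [0.7,0,0,-0.5,0],
    [0.7,0,0,-0.7,0],
    [0.7,0,0,0,0],
    [0.7,0,0,0,0]
  ]
}}

```text
time_s: 10.02
ee_pos: [0.4277, -0.1361, 0.1273]
tool_rot: [180.0, 0.0, -12.7]
ft_force: [-0.6, -0.5, -4.9]
grip_width: 0.044
finger_force: 25.0
```

```bash
python3 - <<'E'
from go import *
L=(np.array([.5844,.1738]),np.radians(12.8))
print(w(L,-.140,0,.0))
to(w(L,-.150,0,.128),12.8)
p=w(L,-.150,0,.128);o=st()['ee_pos'];d=p-o;a=np.radians(12.8)
print('after turn units',d[0]*np.cos(a)/.05+d[1]*np.sin(a)/.05,(d[0]*np.sin(a)-d[1]*np.cos(a))/.05)
E
```

```text
[0.44787909 0.14278321 0.        ]
t10.03 p [ 0.4277 -0.1361  0.1273] rpy [ 1.80e+02  1.00e-02 -1.27e+01] F [-0.6 -0.5 -4.9] T [-0.04  0.01  0.01] w 0.0440 g 25.0
units [-1.013 -5.443 -0.014] turn -0.14165911699425163
t10.03 p [ 0.4277 -0.1361  0.1273] rpy [ 1.80e+02  1.00e-02 -1.27e+01] F [-0.6 -0.5 -4.9] T [-0.04  0.01  0.01] w 0.0440 g 25.0
after turn units 1.4284565342264433 -5.348931181432097
```

Call:
{"op": "send_rows", "data": {
  "plan": [
    [0.7,0,0,0,-0.0472],
    [0.7,0,0,0,-0.0472],
    [0.7,0,0,0,-0.0473],
    [0.7,0.179,-0.669,0,0],
    [0.7,0.179,-0.669,0,0],
    [0.7,0.179,-0.669,0,0],
    [0.7,0.179,-0.669,0,0],
    [0.7,0.179,-0.669,0,0],
    [0.7,0.179,-0.669,0,0],
    [0.7,0.179,-0.669,0,0],
    [0.7,0.179,-0.669,0,0]
  ]
}}

```text
time_s: 11.4
ee_pos: [0.4379, 0.1418, 0.1265]
tool_rot: [180.0, 0.1, 12.8]
ft_force: [-1.1, -0.5, -4.3]
grip_width: 0.0439
finger_force: 24.9
```

Call:
{"op": "send_rows", "data": {
  "plan": [
    [0.7,0,0,0,0],
    [0.7,0,0,0,0]
  ]
}}

```text
time_s: 11.65
ee_pos: [0.4379, 0.1404, 0.1269]
tool_rot: [180.0, 0.1, 12.8]
ft_force: [-1.0, -0.5, -3.3]
grip_width: 0.044
finger_force: 25.0
```

```bash
cat >> go.py <<'E'
L=(np.array([.5844,.1738]),np.radians(12.8))
def loc(D=L):
    o=st();c,n=np.cos(D[1]),np.sin(D[1]);M=np.array([[c,n],[-n,c]]);print('local xy',(M@(o['ee_pos'][:2]-D[0])).round(4),'Fxy',(M@o['ft_force'][:2]).round(1))
E
python3 - <<'E'
from go import *
loc();to(w(L,-.150,0,.070),12.8)
f=lambda s,x,y,w,h,k:cv2.resize(cv2.cvtColor(s['frame'],cv2.COLOR_RGB2BGR)[y:y+h,x:x+w],None,fx=k,fy=k,interpolation=cv2.INTER_CUBIC)
a=snap('side','s4');cv2.imwrite('pics/c5.png',f(a,250,120,130,100,6))
E
```

```text
t11.65 p [0.4379 0.1404 0.1269] rpy [1.800e+02 1.100e-01 1.283e+01] F [-1.  -0.5 -3.3] T [-0.   -0.01 -0.04] w 0.0440 g 25.0
local xy [-1.503e-01 -1.000e-04] Fxy [-1.  -0.2]
t11.65 p [0.4379 0.1404 0.1269] rpy [1.800e+02 1.100e-01 1.283e+01] F [-1.  -0.5 -3.3] T [-0.   -0.01 -0.04] w 0.0440 g 25.0
units [ 0.007 -0.002  1.139] turn 0.0001835169769470784
```

View pics/c5.png

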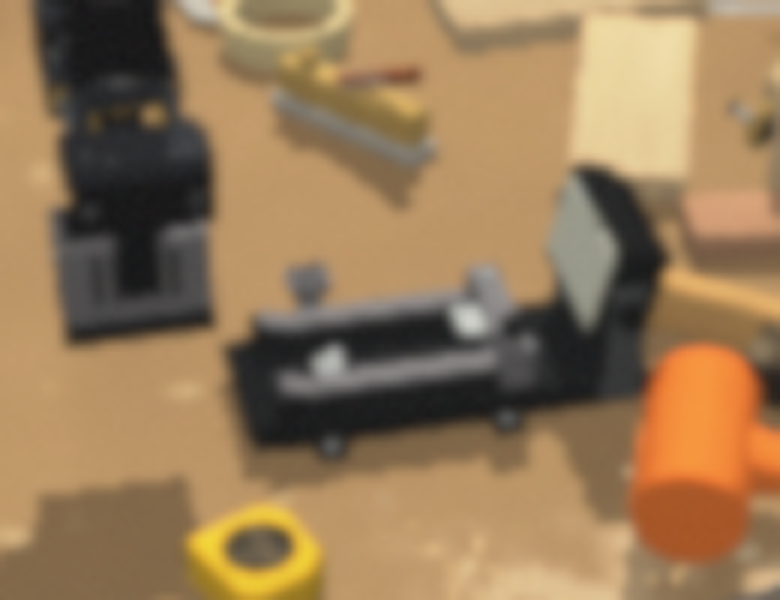

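The side crop shows the pack held level in the fingers at (140,270), lined up in front of the light's mouth at (250,390). I'll lower it and enter.

Call:
{"op": "send_rows", "data": {
  "plan": [
    [0.7,0,-0.012,0.4,0],
    [0.7,0,0,0.5,0],
    [0.7,0,0,0.258,0],
    [0.7,0,0,0,0],
    [0.7,0.15,0,0,0],
    [0.7,0.2,0,0,0],
    [0.7,0.2,0,0,0],
    [0.7,0.15,0,0,0],
    [0.7,0,0,0,0]
  ]
}}

```text
time_s: 12.82
ee_pos: [0.4728, 0.1492, 0.07]
tool_rot: [180.0, -0.0, 12.8]
ft_force: [-0.4, 0.6, -4.1]
grip_width: 0.0437
finger_force: 25.0
```

```bash
python3 - <<'E'
from go import *
loc()
E
```

```text
t12.82 p [0.4728 0.1492 0.07  ] rpy [ 1.7999e+02 -2.0000e-02  1.2810e+01] F [-0.4  0.6 -4.1] T [-0.03 -0.05  0.03] w 0.0437 g 25.0
local xy [-0.1143  0.0007] Fxy [-0.3  0.7]
```

Call:
{"op": "send_rows", "data": {
  "plan": [
    [0.7,0,0,0.022,0],
    [0.7,0.06,0,0,0],
    [0.7,0.06,0,0,0],
    [0.7,0.06,0,0,0],
    [0.7,0.06,0,0,0],
    [0.7,0.06,0,0,0],
    [0.7,0,0,0,0]
  ]
}}

```text
time_s: 13.7
ee_pos: [0.4871, 0.1524, 0.0689]
tool_rot: [180.0, -0.0, 12.8]
ft_force: [-0.4, -0.3, -3.7]
grip_width: 0.0441
finger_force: 25.0
```

```bash
python3 - <<'E'
from go import *
loc()
E
```

```text
t13.70 p [0.4871 0.1524 0.0689] rpy [179.99  -0.    12.81] F [-0.4 -0.3 -3.7] T [ 0.05 -0.    0.01] w 0.0441 g 25.0
local xy [-0.0996  0.0007] Fxy [-0.4 -0.2]
```

Call:
{"op": "send_rows", "data": {
  "plan": [
    [0.7,0.06,0,0,0],
    [0.7,0.06,0,0,0],
    [0.7,0.06,0,0,0],
    [0.7,0.06,0,0,0],
    [0.7,0.06,0,0,0],
    [0.7,0,0,0,0]
  ]
}}

```text
time_s: 14.45
ee_pos: [0.5018, 0.1558, 0.0688]
tool_rot: [-180.0, -0.0, 12.8]
ft_force: [-1.6, 4.3, -4.5]
grip_width: 0.044
finger_force: 24.9
```

```bash
python3 - <<'E'
from go import *
loc()
E
```

```text
t14.45 p [0.5018 0.1558 0.0688] rpy [-1.800e+02 -2.000e-02  1.281e+01] F [-1.6  4.3 -4.5] T [1.   0.3  0.13] w 0.0440 g 24.9
local xy [-0.0845  0.0008] Fxy [-0.6  4.5]
```

Call:
{"op": "send_rows", "data": {
  "plan": [
    [0.7,0,-0.026,0,0],
    [0.7,0,0,0,0],
    [0.7,0.06,0,0,0],
    [0.7,0.06,0,0,0],
    [0.7,0.06,0,0,0],
    [0.7,0.06,0,0,0],
    [0.7,0,0,0,0]
  ]
}}

```text
time_s: 15.32
ee_pos: [0.5133, 0.1597, 0.0689]
tool_rot: [180.0, -0.0, 12.8]
ft_force: [0.3, 0.2, -3.6]
grip_width: 0.0443
finger_force: 25.0
```

```bash
python3 - <<'E'
from go import *
loc()
E
```

```text
t15.32 p [0.5133 0.1597 0.0689] rpy [ 1.7999e+02 -3.0000e-02  1.2810e+01] F [ 0.3  0.2 -3.6] T [ 0.   -0.07  0.04] w 0.0443 g 25.0
local xy [-0.0724  0.002 ] Fxy [0.3 0.2]
```

Call:
{"op": "send_rows", "data": {
  "plan": [
    [0.7,0.08,0,0,0],
    [0.7,0.08,0,0,0],
    [0.7,0.08,0,0,0],
    [0.7,0.08,0,0,0],
    [0.7,0.08,0,0,0],
    [0.7,0,0,0,0]
  ]
}}

```text
time_s: 16.08
ee_pos: [0.5328, 0.1641, 0.0689]
tool_rot: [180.0, -0.0, 12.8]
ft_force: [-0.1, 0.1, -3.6]
grip_width: 0.0439
finger_force: 25.0
```

```bash
python3 - <<'E'
from go import *
loc()
E
```

```text
t16.07 p [0.5328 0.1641 0.0689] rpy [ 1.7999e+02 -2.0000e-02  1.2810e+01] F [-0.1  0.1 -3.6] T [ 0.02 -0.1  -0.02] w 0.0439 g 25.0
local xy [-0.0524  0.0019] Fxy [-0.1  0.1]
```

Call:
{"op": "send_rows", "data": {
  "plan": [
    [0.7,0,0,0.014,0],
    [0.7,0.08,0,0,0],
    [0.7,0.08,0,0,0],
    [0.7,0.08,0,0,0],
    [0.7,0.08,0,0,0],
    [0.7,0.08,0,0,0],
    [0.7,0.06,0,0,0],
    [0.7,0,0,0,0]
  ]
}}

```text
time_s: 17.08
ee_pos: [0.5552, 0.1692, 0.0682]
tool_rot: [180.0, -0.0, 12.8]
ft_force: [-0.0, -0.2, -2.7]
grip_width: 0.0439
finger_force: 25.0
```

```bash
python3 - <<'E'
from go import *
loc()
E
```

```text
t17.07 p [0.5552 0.1692 0.0682] rpy [ 1.7999e+02 -2.0000e-02  1.2810e+01] F [-0.  -0.2 -2.7] T [-0.01 -0.04  0.03] w 0.0439 g 25.0
local xy [-0.0295  0.002 ] Fxy [-0.1 -0.2]
```

Call:
{"op": "send_rows", "data": {
  "plan": [
    [0.7,0.03,0,0,0],
    [0.7,0.03,0,0,0],
    [0.7,0.03,0,0,0],
    [0.7,0.03,0,0,0],
    [0.7,0.03,0,0,0],
    [0.7,0.03,0,0,0],
    [0.7,0,0,0,0]
  ]
}}

```text
time_s: 17.95
ee_pos: [0.5639, 0.1712, 0.0682]
tool_rot: [180.0, -0.0, 12.8]
ft_force: [0.6, -0.6, -3.8]
grip_width: 0.0438
finger_force: 25.0
```

```bash
python3 - <<'E'
from go import *
loc()
E
```

```text
t17.95 p [0.5639 0.1712 0.0682] rpy [ 1.7999e+02 -1.0000e-02  1.2810e+01] F [ 0.6 -0.6 -3.8] T [-0.06 -0.06  0.  ] w 0.0438 g 25.0
local xy [-0.0206  0.002 ] Fxy [ 0.5 -0.7]
```

Call:
{"op": "send_rows", "data": {
  "plan": [
    [0.7,0.03,0,0,0],
    [0.7,0.03,0,0,0],
    [0.7,0.03,0,0,0],
    [0.7,0.03,0,0,0],
    [0.7,0,0,0,0]
  ]
}}

```text
time_s: 18.58
ee_pos: [0.5697, 0.1725, 0.0682]
tool_rot: [180.0, -0.0, 12.8]
ft_force: [0.1, -0.2, -3.0]
grip_width: 0.0443
finger_force: 25.0
```

Call:
{"op": "send_rows", "data": {
  "plan": [
    [0.7,0.03,0,0,0],
    [0.7,0.03,0,0,0],
    [0.7,0.03,0,0,0],
    [0.7,0,0,0,0]
  ]
}}

```text
time_s: 19.08
ee_pos: [0.5735, 0.1734, 0.068]
tool_rot: [180.0, 0.1, 12.8]
ft_force: [-3.3, -1.1, -1.4]
grip_width: 0.044
finger_force: 24.9
```

```bash
python3 - <<'E'
from go import *
loc()
E
```

```text
t19.07 p [0.5735 0.1734 0.068 ] rpy [1.800e+02 8.000e-02 1.281e+01] F [-3.3 -1.1 -1.4] T [-0.18  0.75  0.07] w 0.0440 g 24.9
local xy [-0.0108  0.002 ] Fxy [-3.5 -0.3]
```

Call:
{"op": "send_rows", "data": {
  "plan": [
    [0.7,0.03,0,0,0],
    [0.7,0.03,0,0,0],
    [0.7,0.03,0,0,0],
    [0.7,0.03,0,0,0],
    [0.7,0.03,0,0,0],
    [0.7,0.03,0,0,0],
    [0.7,0,0,0,0]
  ],
  "squeeze": 35
}}

```text
time_s: 19.95
ee_pos: [0.5826, 0.1754, 0.068]
tool_rot: [180.0, 0.0, 12.8]
ft_force: [-5.2, -0.9, -2.4]
grip_width: 0.0437
finger_force: 34.9
```

```bash
python3 - <<'E'
from go import *
loc()
E
```

```text
t19.95 p [0.5826 0.1754 0.068 ] rpy [1.800e+02 4.000e-02 1.281e+01] F [-5.2 -0.9 -2.4] T [-0.25  0.95  0.01] w 0.0437 g 34.9
local xy [-0.0014  0.002 ] Fxy [-5.3  0.3]
```

Call:
{"op": "send_rows", "data": {
  "plan": [
    [0.7,0.02,0,0,0],
    [0.7,0.02,0,0,0],
    [0.7,0.02,0,0,0],
    [0.7,0.02,0,0,0],
    [0.7,0,0,0,0]
  ]
}}

```text
time_s: 20.58
ee_pos: [0.5863, 0.1763, 0.068]
tool_rot: [180.0, 0.1, 12.8]
ft_force: [-5.6, -0.7, -3.3]
grip_width: 0.0439
finger_force: 34.9
```

Call:
{"op": "send_rows", "data": {
  "plan": [
    [0.7,0.015,0,0,0],
    [0.7,0,0,0,0]
  ]
}}

```text
time_s: 20.82
ee_pos: [0.587, 0.1765, 0.068]
tool_rot: [180.0, 0.1, 12.8]
ft_force: [-5.5, -1.1, -2.3]
grip_width: 0.0437
finger_force: 34.9
```

```bash
python3 - <<'E'
from go import *
loc()
E
```

```text
t20.82 p [0.587  0.1765 0.068 ] rpy [1.800e+02 6.000e-02 1.281e+01] F [-5.5 -1.1 -2.3] T [-0.32  1.08  0.03] w 0.0437 g 34.9
local xy [0.0031 0.002 ] Fxy [-5.6  0.2]
```

Now single small pushes until the steep rise.

Call:
{"op": "send_rows", "data": {
  "plan": [
    [0.7,0.014,0,0,0],
    [0.7,0,0,0,0]
  ]
}}

```text
time_s: 21.08
ee_pos: [0.5877, 0.1766, 0.068]
tool_rot: [180.0, 0.1, 12.8]
ft_force: [-5.1, -2.3, -2.9]
grip_width: 0.0441
finger_force: 34.9
```

Call:
{"op": "send_rows", "data": {
  "plan": [
    [0.7,0.014,0,0,0],
    [0.7,0,0,0,0]
  ]
}}

```text
time_s: 21.32
ee_pos: [0.5883, 0.1767, 0.068]
tool_rot: [180.0, 0.1, 12.8]
ft_force: [-6.1, -2.3, -2.9]
grip_width: 0.0437
finger_force: 34.9
```

Call:
{"op": "send_rows", "data": {
  "plan": [
    [0.7,0.012,0,0,0],
    [0.7,0,0,0,0]
  ]
}}

```text
time_s: 21.58
ee_pos: [0.5884, 0.1768, 0.068]
tool_rot: [180.0, 0.1, 12.8]
ft_force: [-9.2, -1.9, -1.1]
grip_width: 0.0437
finger_force: 34.9
```

Call:
{"op": "send_rows", "data": {
  "plan": [
    [0.7,0.012,0,0,0],
    [0.7,0,0,0,0]
  ]
}}

```text
time_s: 21.82
ee_pos: [0.5884, 0.1768, 0.0679]
tool_rot: [180.0, 0.2, 12.8]
ft_force: [-10.3, -3.0, 1.0]
grip_width: 0.0437
finger_force: 34.9
```

Call:
{"op": "send_rows", "data": {
  "plan": [
    [0.7,0.012,0,0,0],
    [0.7,0,0,0,0]
  ]
}}

```text
time_s: 22.08
ee_pos: [0.5885, 0.1768, 0.0678]
tool_rot: [180.0, 0.3, 12.8]
ft_force: [-13.1, -4.0, 1.2]
grip_width: 0.0438
finger_force: 34.9
```

```bash
python3 - <<'E'
from go import *
loc()
E
```

```text
t22.07 p [0.5885 0.1768 0.0678] rpy [179.99   0.29  12.83] F [-13.1  -4.    1.2] T [-0.65  2.36  0.18] w 0.0438 g 34.9
local xy [0.0047 0.002 ] Fxy [-13.7  -1. ]
```

Call:
{"op": "send_rows", "data": {
  "plan": [
    [0.7,-0.02,0,0,0],
    [0.7,-0.02,0,0,0],
    [0.7,-0.02,0,0,0],
    [0.7,-0.02,0,0,0],
    [0.7,0,0,0,0],
    [0.7,0,0,0,0]
  ]
}}

```text
time_s: 22.82
ee_pos: [0.5865, 0.1763, 0.068]
tool_rot: [180.0, 0.0, 12.8]
ft_force: [-3.6, -0.9, -4.9]
grip_width: 0.0438
finger_force: 34.9
```

```bash
python3 - <<'E'
from go import *
loc()
E
```

```text
t22.82 p [0.5865 0.1763 0.068 ] rpy [1.800e+02 2.000e-02 1.281e+01] F [-3.6 -0.9 -4.9] T [-0.15  0.83  0.1 ] w 0.0438 g 34.9
local xy [0.0026 0.002 ] Fxy [-3.7 -0. ]
```

Call:
{"op": "send_rows", "data": {
  "plan": [
    [0.7,-0.012,0,0,0],
    [0.7,0,0,0,0],
    [0.7,0,0,0,0]
  ]
}}

```text
time_s: 23.2
ee_pos: [0.5863, 0.1763, 0.0683]
tool_rot: [180.0, -0.0, 12.8]
ft_force: [-1.3, 0.2, -6.3]
grip_width: 0.044
finger_force: 34.9
```

```bash
python3 - <<'E'
from go import *
loc()
E
```

```text
t23.20 p [0.5863 0.1763 0.0683] rpy [ 1.7999e+02 -5.0000e-02  1.2810e+01] F [-1.3  0.2 -6.3] T [0.03 0.21 0.11] w 0.0440 g 34.9
local xy [0.0024 0.002 ] Fxy [-1.2  0.5]
```

The pack is latched: it holds at 2 mm off the stop and the force falls away. Next I'll ease it down, release and withdraw.

Call:
{"op": "send_rows", "data": {
  "plan": [
    [0.7,0,0,0.012,0],
    [0.7,0,0,0,0],
    [0.25,0,0,0,0],
    [0.25,0,0,0,0],
    [0.25,0,0,0,0],
    [0.25,0,0,0,0],
    [0.25,0,0,-0.3,0],
    [0.25,0,0,-0.8,0],
    [0.25,0,0,-1,0],
    [0.25,0,0,-1,0],
    [0.25,0,0,0,0]
  ]
}}

```text
time_s: 24.58
ee_pos: [0.5872, 0.1765, 0.2276]
tool_rot: [180.0, -0.4, 12.8]
ft_force: [1.0, -0.1, 0.4]
grip_width: 0.0713
finger_force: 0.0
```

Call:
{"op": "send_rows", "data": {
  "plan": [
    [0.25,-0.9,0,0,0],
    [0.25,-0.9,0,0,0],
    [0.25,0,1,0,0],
    [0.25,0,1,0,0],
    [0.25,0,1,0,0],
    [0.25,0,1,0,0],
    [0.25,0,0,0,0]
  ]
}}

```text
time_s: 25.45
ee_pos: [0.5427, -0.0414, 0.2221]
tool_rot: [180.0, 0.0, 12.6]
ft_force: [-0.9, 0.6, 0.5]
grip_width: 0.0711
finger_force: 0.0
```

```bash
python3 - <<'E'
from go import *
loc()
f=lambda s,x,y,w,h,k:cv2.resize(cv2.cvtColor(s['frame'],cv2.COLOR_RGB2BGR)[y:y+h,x:x+w],None,fx=k,fy=k,interpolation=cv2.INTER_CUBIC)
a=snap('side','s5');b=snap('top','t5')
cv2.imwrite('pics/c6.png',np.vstack([f(a,250,140,160,70,5)[:290,:700],f(b,240,130,140,62,5)[:300,:700]]))
E
```

```text
t25.45 p [ 0.5427 -0.0414  0.2221] rpy [1.80e+02 4.00e-02 1.26e+01] F [-0.9  0.6  0.5] T [-0.01  0.04  0.  ] w 0.0711 g 0.0
local xy [-0.0884 -0.2006] Fxy [-0.8  0.8]
```

View pics/c6.png

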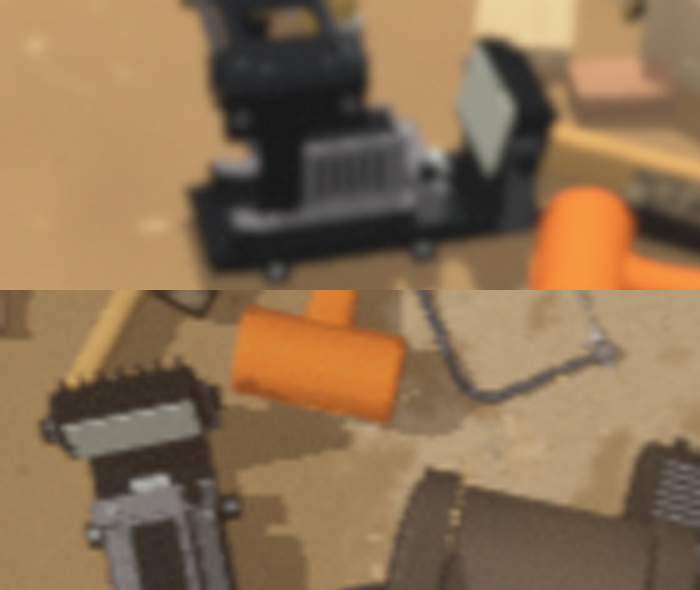

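The pack sits against the light's end block at side crop (415,150), with no ejector gap, and the gripper is clear of everything. I'm handing the job in.

```bash
python3 -c "
from bench import ticket
print(ticket.close_job())"
```

```text
the job is handed in; nothing more can be done
None
```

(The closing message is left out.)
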